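Set the press feet of a bonding jig

TASK

A ceramic strip has just been glued in the black bonding jig: with a closed fingertip, gently press the push disc of each of its three press feet all the way down onto the strip, the middle one first, then the one next to the carrying handle, then the one at the plain end, finishing each before starting the next. The strip is brittle, so push no harder than a light touch needs; do not grip, lift or shove the jig, and leave everything around it where it is.

Things in the scene. Friction and masses are not known exactly. Their poses are not given: they have to be found in the camera images.
- jig: bonding jig standing loose on the steel table: black plate 260 x 116 x 12 mm (about 1.5 kg) with a white ceramic strip along its middle and three dark bridges (60 mm wide across the strip, top 50 mm above the table) spaced 75 mm apart along it. Origin: centre of the plate's underside; its x axis runs along the strip towards the end with the carrying handle, z up. It may lie turned any way round.
- foot_middle_top (a point): push disc of the press foot of the middle bridge: on a vertical pin in the middle bridge. Aluminium, 24 mm across, 8 mm thick. This point: centre of its upper face, 70 mm above the table when fully up, 58 mm when fully down and let go. It sits on a cushion spring (2 N per mm, 6 mm of give), so it dips further under the finger: about 55 mm when fully down under 6 N.
- foot_handle_top (a point): push disc of the press foot nearest the carrying handle: on a vertical pin in the handle-end bridge. Aluminium, 24 mm across, 8 mm thick. This point: centre of its upper face, 70 mm above the table when fully up, 58 mm when fully down and let go. It sits on a cushion spring (2 N per mm, 6 mm of give), so it dips further under the finger: about 55 mm when fully down under 6 N. At jig x = +75 mm.
- foot_plain_top (a point): push disc of the press foot at the plain end (no handle): on a vertical pin in the plain-end bridge. Aluminium, 24 mm across, 8 mm thick. This point: centre of its upper face, 70 mm above the table when fully up, 58 mm when fully down and let go. It sits on a cushion spring (2 N per mm, 6 mm of give), so it dips further under the finger: about 55 mm when fully down under 6 N. At jig x = -75 mm.
- foot_middle (a joint): how far the pin of the middle press foot is pushed down, m: 0 fully up, 0.012 fully down. It starts somewhere between 0 and 0.002. It slides against about 2.5 N of friction, has no spring, and stays where it is left. At 0.012 its pad meets the strip and it stops, and only the disc's cushion spring still gives.
- foot_handle (a joint): how far the pin of the handle-end press foot is pushed down, m: 0 fully up, 0.012 fully down. It starts somewhere between 0 and 0.002. It slides against about 2.5 N of friction, has no spring, and stays where it is left. At 0.012 its pad meets the strip and it stops, and only the disc's cushion spring still gives.
- foot_plain (a joint): how far the pin of the plain-end press foot is pushed down, m: 0 fully up, 0.012 fully down. It starts somewhere between 0 and 0.002. It slides against about 2.5 N of friction, has no spring, and stays where it is left. At 0.012 its pad meets the strip and it stops, and only the disc's cushion spring still gives.
- jig_handle (a point): top of the middle of the jig's carrying handle, a steel hoop of 10 mm round bar, 94 mm wide across the jig, 55 mm above the table, 46 mm beyond the handle-end foot at one end of the plate. Not needed for the job.
- jig_plain_edge (a point): middle of the upper edge of the plate's plain end, 12 mm above the table.
- spare_pin: stepped brass pin, 16 mm across at the foot, 32 mm tall, standing on the jig plate beside the strip, between the middle and handle-end bridges, 43 mm off the centre line. Origin: centre of its underside. Loose bystander, to be left alone.
- thumb_nut: steel thumb nut, 18 mm across, 20 mm tall, standing on the jig plate on the other side of the strip, between the middle and plain-end bridges, 43 mm off the centre line. Origin: centre of its underside. Loose bystander, to be left alone.
- bottle: white plastic bottle, 60 mm across, 150 mm tall, left of the jig. Origin: centre of its underside. Loose bystander, to be left alone.
- beaker: glass beaker, 66 mm across, 75 mm tall, right of the jig. Origin: centre of its underside. Loose bystander, to be left alone.
- meter: grey hand-held humidity meter, lying flat, body 150 x 55 x 26 mm with a 60 mm probe, at the near right. Origin: centre of the body's underside. Loose bystander, to be left alone.
- weight: steel cylinder weight, 48 mm across, 40 mm tall, left of the jig. Origin: centre of its underside. Loose bystander, to be left alone.

How it is judged:
On the way, in this order (a step that is already met when the one before it is completed fails the run):
1. the middle press foot is pressed down (value of joint foot_middle above 0.009 m and value of joint each of foot_handle, foot_plain below 0.004 m), for 0.1 s.
2. the press foot next to the handle is pressed down (value of joint each of foot_middle, foot_handle above 0.009 m and value of joint foot_plain below 0.004 m), for 0.1 s.
3. the press foot at the plain end is pressed down (value of joint each of foot_middle, foot_handle, foot_plain above 0.009 m), for 0.1 s.
At the end, for the whole second after the job is handed in: all three press feet are at least 9 mm down (of 12 mm), and the jig stands flat and at rest, with both ends within 15 mm of where they started (all of step 3 and not (distance of any of jig_handle, jig_plain_edge from where it was at the start of the episode above 0.015 m) and angle between jig's own z axis and vertical below 0.05 rad and linear speed of jig below 0.02 m/s); the robot touches nothing.
It fails at once if the handle-end foot is pressed (over 4 mm) before the middle one is down (value of joint foot_handle above 0.004 m and value of joint foot_middle below 0.009 m).
It fails at once if the plain-end foot is pressed (over 4 mm) before the middle and handle-end ones are down (value of joint foot_plain above 0.004 m and value of joint any of foot_middle, foot_handle below 0.009 m).
It fails at once if the robot pushes on the jig or its feet with more than 20 N (contact force between any of the arm, the fingers and jig above 20 N).
It fails at once if the jig is lifted or tipped (over 5 mm) or shoved (an end moves over 15 mm) (distance of any of jig_handle, jig_plain_edge from where it was at the start of the episode above 0.015 m or height (world z) of jig above 0.005 m or height (world z) of jig_plain_edge above 0.019 m or height (world z) of jig_handle above 0.062 m).
It fails at once if a bystander is moved (over 20 mm) or knocked over (distance of any of spare_pin, thumb_nut, bottle, beaker, meter, weight from where it was at the start of the episode above 0.02 m or angle between any of spare_pin, thumb_nut, bottle, beaker, meter, weight's own z axis and vertical above 0.4 rad).
It also fails if it takes over 42 s, if anything falls off the work surface, if the arm or the gripper's body presses on something with over 40 N, if the wrist force passes 120 N, or if a joint passes its speed limit or range.

ROBOT

A 7-joint arm with a two-finger parallel gripper is mounted at the origin on the work surface. World frame = base frame: x ahead of the robot, y to its left, z up, the work surface at z = 0. Lengths are in m, angles in rad, forces in N, time in s.
With the tool pointing down it reaches from about 0.4 to 0.85 m from the base axis. Payload 6.9 kg.
Tool frame: the origin (TCP) lies at the very end of the fingers, on their centre line; the grasp point (between the pads) lies 19 mm behind it; x points along the fingers, z is the direction in which the jaws open and shut, and the axes are right-handed (so a half turn about x gives the same grasp; the last joint's range is limited). The gripper opens to 85 mm and grips with 20 to 120 N. Pads are 22 mm wide; open, the fingers measure 114 mm over their backs; the gripper's body (76 mm by 85 mm) begins 54 mm behind the grasp point. The pads swing forward as they close: fully open they stand 13 mm farther back than shut.
Start: joints at [-1.129, 0.507, -0.238, 1.5, 0.126, 1.149, -0.155], TCP at [0.207, 0.59, 0.231] pointing down, gripper open.
Joint ranges: [-3.08, 3.08], [-0.24, 2.05], [-1.43, 1.35], [0, 2.5], [-1.52, 4.66], [0.17, 1.96], [-2.89, 2.89]. Speed limits (rad/s): [2.39, 2.39, 3.14, 3.14, 3.14, 3.14, 3.14].

INTERFACE

Orientations are given as [roll, pitch, yaw] about the fixed x, y, z axes, in that order (R = Rz(yaw) Ry(pitch) Rx(roll)).
In Python, from station import arm, ungrasp, clamp, ik, optics, job, telemetry gives the robot as it stands. Calls block until the motion is done:
- arm.move_to(position, orientation): joint-space move of the TCP to a pose.
- arm.move_l(position, frame=None, feed=0.15, f_stop=None): straight line of the TCP; frame=None keeps the orientation; feed is the mean speed in m/s. With f_stop (N) it stops when the force on the tool has changed by that much, and returns True; else False.
- arm.move_j(angles): joint-space move.
- ungrasp() and clamp(): open the fingers fully, or close them until they stop; the grip force is fixed at half the most.
- arm.dwell(seconds).
- ik(position, orientation): joint angles nearest the present ones, or None.
- optics.read_camera(name): name is "side" or "top" or "wrist"; returns the picture (480x640x3 uint8, red, green, blue); there is no depth.
- optics.camera_model(name): a dict with "camera_matrix" (3x3 intrinsics, pixels), "xyz" and "rotation" of the camera in the world. Camera axes: x right, y down, z forward; pixel columns grow to the right and rows downward; lengths in m; the calibration is good to about 2 mm. A picture is of the moment at which its call begins: read the wrist's pose just before it. camera_model takes no time and is no camera call; for the wrist camera it gives the pose at the moment of the call.
A pose or a line that the arm cannot do raises arm.MotionError and nothing moves.
- job.hand_in(): hands the job in, once; it reports no verdict.
Readings, each from a call of its own:
- telemetry.get_time_s(): time.
- telemetry.get_joints(): joint angles.
- telemetry.get_dq(): joint speeds.
- telemetry.get_joint_torque(): joint torques, N m.
- telemetry.get_tool_pos(): TCP position.
- telemetry.get_eef_rot(): TCP orientation.
- telemetry.get_ft_force(): force on the tool from outside, world axes, zero at the start.
- telemetry.get_moment(): the same for the moment, N m.
- telemetry.get_grip_width(): finger opening in m.
Only numpy, scipy, OpenCV 4.12 (cv2) and the standard library are available. Lean on these libraries where they do the work, as an engineer would, in place of code of your own. Each camera call takes 0.05 s, during which the arm holds its last target. There are 200 camera calls.

## Working session

There is one attempt and no reset: what is moved stays moved. The work goes in short steps, each a Python script; the robot and the scene stay as the last script left them, time stands still between calls to the robot, and variables do not carry over. Pictures are saved under pics/ and viewed, about 8 in all and at most 12, crops included, and the job is handed in when it is done.

```bash
mkdir -p pics; ls
python3 - <<'E'
from station import *
import cv2
for n in("top","side"):
    im=optics.read_camera(n); cv2.imwrite(f"pics/{n}0.png",im[:,:,::-1]); m=optics.camera_model(n); print(n,m)
print(telemetry.get_time_s(),telemetry.get_eef_rot(),telemetry.get_ft_force())
E
```

```text
pics
top {'camera_matrix': array([[573.29101927,   0.        , 315.87834567],
       [  0.        , 573.29101927, 238.58773071],
       [  0.        ,   0.        ,   1.        ]]), 'xyz': array([0.43322941, 0.0152827 , 1.2474222 ]), 'rotation': array([-3.056763  , -0.02026007, -1.59249374])}
side {'camera_matrix': array([[435.10205518,   0.        , 321.03769595],
       [  0.        , 435.10205518, 245.91144295],
       [  0.        ,   0.        ,   1.        ]]), 'xyz': array([ 0.12357817, -0.5464909 ,  0.61647722]), 'rotation': array([-2.25399441, -0.02002091, -0.63040011])}
0.1 [-3.09451306  1.56923491 -1.86048246] [ 0.44577552 -1.01354205 -0.2121205 ]
```

View pics/top0.png

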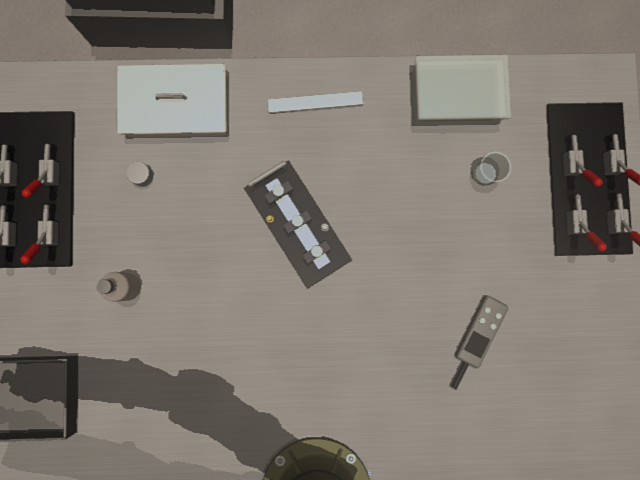

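View pics/side0.png

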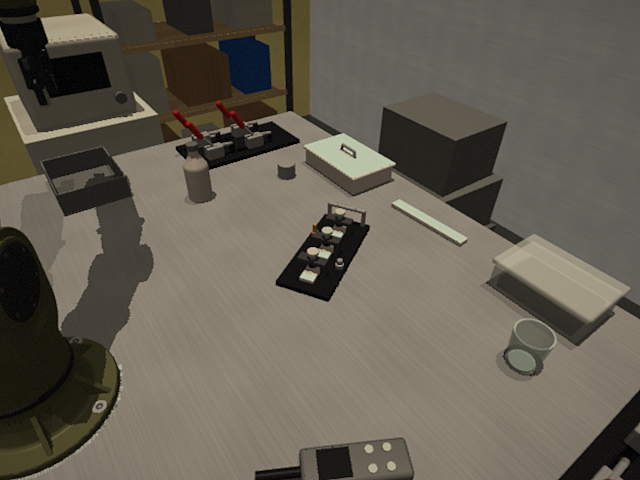

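The top view shows the jig with its handle at the upper left (268,175), and the discs at roughly (278,190), (297,220) and (317,251). The side view agrees. I'll zoom in and measure next.

```bash
cat > h.py <<'E'
import numpy as np, cv2
from scipy.spatial.transform import Rotation as R
from station import *
def cast(m,px,z):
    K=m["camera_matrix"]; d=R.from_euler("xyz",m["rotation"]).as_matrix()@np.linalg.inv(K)@np.array([px[0],px[1],1.])
    o=np.array(m["xyz"]); return o+d*(z-o[2])/d[2]
def proj(m,p):
    c=R.from_euler("xyz",m["rotation"]).as_matrix().T@(np.array(p)-m["xyz"]); q=m["camera_matrix"]@c; return q[:2]/q[2]
E
python3 - <<'E'
from h import *
m=optics.camera_model("top"); s=optics.camera_model("side")
for p in[(278,190),(297,220),(317,251)]:
    P=cast(m,p,.07); print(P,proj(s,P))
a=cv2.imread("pics/top0.png")[150:300,235:365]; b=cv2.imread("pics/side0.png")[195:305,270:380]
a=cv2.resize(a,(0,0),fx=3.6,fy=3.6,interpolation=2)[:540]; b=cv2.resize(b,(0,0),fx=3,fy=3,interpolation=2)
c=np.zeros((540,800,3),np.uint8); c[:,:468]=a; c[:330,470:800]=b; cv2.imwrite("pics/c1.png",c)
E
```

```text
[0.63549916 0.06561605 0.07      ] [339.90273766 210.63910718]
[0.57213921 0.02742347 0.07      ] [327.29987102 228.95068399]
[ 0.50715361 -0.01249435  0.07      ] [312.96222541 250.30041019]
```

View pics/c1.png

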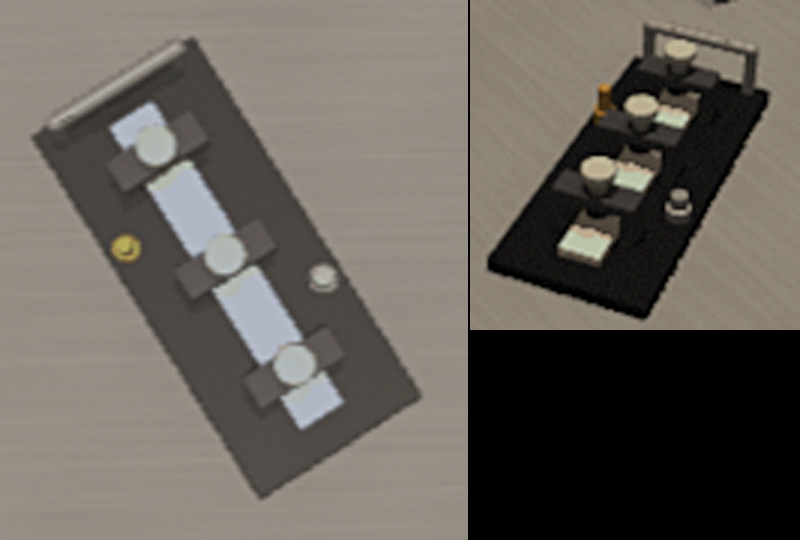

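Disc centres are about (278.1,190.6), (297.5,220.8) and (317.0,251.4). Spacings of 74 and 76 mm match the 75 mm given, and the side projections land on the discs. Next I'll close the fingers, hover over the middle foot and refine with the wrist camera.

```bash
cat >> h.py <<'E'
def ori(ang):  # tool down, jaw direction at world angle ang
    z=np.array([np.cos(ang),np.sin(ang),0]); x=np.array([0,0,-1.]); return R.from_matrix(np.c_[x,np.cross(z,x),z]).as_euler("xyz")
E
python3 - <<'E' 2>&1 | grep -v -i warn
from h import *
m=optics.camera_model("top")
P=[cast(m,p,.069) for p in((278.1,190.6),(297.5,220.8),(317,251.4))]
d=P[0]-P[2]; a=np.arctan2(d[1],d[0]); print(P,np.degrees(a))
q0=np.array(telemetry.get_joints()); best=None
for k in(1,-1):
    o=ori(a+k*np.pi/2); q=ik([*P[1][:2],.28],o)
    print(k,q)
    if q is not None and (best is None or abs(np.array(q)-q0).max()<best[0]): best=(abs(np.array(q)-q0).max(),q,o)
clamp(); arm.move_j(best[1]); arm.dwell(.3)
print(telemetry.get_tool_pos(),telemetry.get_eef_rot(),best[2],telemetry.get_grip_width())
f=[]
for i in range(5): f.append(telemetry.get_ft_force()); arm.dwell(.02)
print(np.round(f,2))
w=optics.camera_model("wrist"); im=optics.read_camera("wrist"); cv2.imwrite("pics/w1.png",im[:,:,::-1])
print([proj(w,p) for p in P],w); np.savez("w1.npz",**w); print(telemetry.get_time_s())
E
```

```text
[array([0.63440855, 0.06547181, 0.069     ]), array([0.57057299, 0.02643218, 0.069     ]), array([ 0.50639132, -0.0124999 ,  0.069     ])] 31.344423722666768
1 [ 0.00579771  0.38392521 -0.14181286  1.56507047  0.05690548  1.19663968
  1.97122723]
-1 [-0.42986606  0.4228923   0.52616255  1.57088256 -0.22229379  1.20791657
 -0.88648265]
[0.57057037 0.02675524 0.27993911] [-2.45052047  1.57069412  2.80956111] [1.02373293 1.57079633 0.        ] 8.61098006832034e-05
[[ 0.66  0.45  1.11]
 [ 0.29  0.27 -0.84]
 [-0.21 -1.08  1.13]
 [-0.24 -0.37 -0.45]
 [ 0.44  0.34 -0.15]]
[array([315.29142037, 133.39037458]), array([315.52896592, 215.60641096]), array([315.47056068, 289.36935832])] {'camera_matrix': array([[377.58959098,   0.        , 316.51819525],
       [  0.        , 377.58959098, 246.53627479],
       [  0.        ,   0.        ,   1.        ]]), 'xyz': array([0.62858667, 0.06086007, 0.4224955 ]), 'rotation': array([ 2.87130247e+00, -5.30998994e-04, -1.02406410e+00])}
3.6917
```

View pics/w1.png

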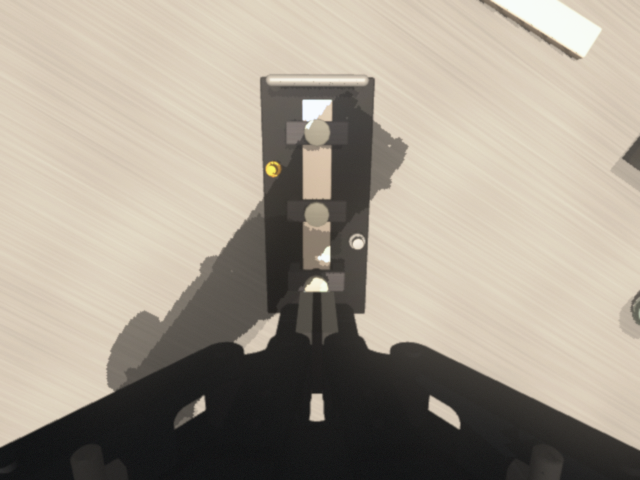

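The wrist view shows the handle disc at (317,132.5) and the middle one at (317,213.5). Both are within 2 px (about 2 mm) of the top-view projections, so I'll average the two and press the middle foot.

```bash
cat >> h.py <<'E'
def press(p,zend=.055):
    arm.move_l([p[0],p[1],.085],feed=.15); arm.dwell(.2)
    f0=np.mean([telemetry.get_ft_force() for _ in range(1)],axis=0); tr=[]
    for z in (.066,.062,.059,.057,zend):
        hit=arm.move_l([p[0],p[1],z],feed=.012,f_stop=9); t=telemetry.get_tool_pos()
        tr.append((hit,np.round(np.array(t)*1e3,1).tolist(),np.round(telemetry.get_ft_force(),1).tolist()))
        if hit: break
    F=[]
    for _ in range(8): arm.dwell(.03); F.append(telemetry.get_ft_force())
    print(*tr,sep="\n"); print("f0",f0,"hold",np.mean(F,0),np.array(telemetry.get_tool_pos())*1e3)
    arm.move_l([p[0],p[1],.1],feed=.06); print("t",telemetry.get_time_s())
E
python3 - <<'E'
from h import *
w=dict(np.load("w1.npz")); m=optics.camera_model("top")
A=np.array([cast(m,p,.069) for p in((278.1,190.6),(297.5,220.8))])
B=np.array([cast(w,p,.069) for p in((317,132.5),(317,213.5))]); print(A,B)
C=(A+B)/2; u=(C[0]-C[1]); u/=np.linalg.norm(u)
M=C[1]; P=np.array([M,C[0],M-u*.075]); print(P,np.linalg.norm(C[0]-C[1])); np.save("P.npy",P)
press(P[0])
im=optics.read_camera("side"); b=cv2.resize(im[195:305,270:380,::-1],(0,0),fx=5,fy=5,interpolation=2); cv2.imwrite("pics/s1.png",b)
E
```

```text
[[0.63440855 0.06547181 0.069     ]
 [0.57057299 0.02643218 0.069     ]] [[0.63585848 0.06456047 0.069     ]
 [0.57303061 0.02629295 0.069     ]]
[[ 0.5718018   0.02636256  0.069     ]
 [ 0.63513352  0.06501614  0.069     ]
 [ 0.50778357 -0.01271002  0.069     ]] 0.0741957195285738
(False, [571.8, 26.4, 66.1], [-1.0, 0.4, 2.6])
(False, [571.8, 26.3, 61.9], [-0.0, 0.2, 2.5])
(False, [571.8, 26.3, 58.9], [-0.2, 0.9, 0.8])
(False, [571.8, 26.4, 56.9], [-0.7, -0.1, 1.8])
(False, [571.8, 26.4, 55.2], [-1.0, -0.5, 5.2])
f0 [-0.36812077  0.70282545 -0.01664943] hold [-1.38083195  0.21534175  5.86713527] [571.86188084  26.35948861  55.26004232]
t 9.7583
```

View pics/s1.png

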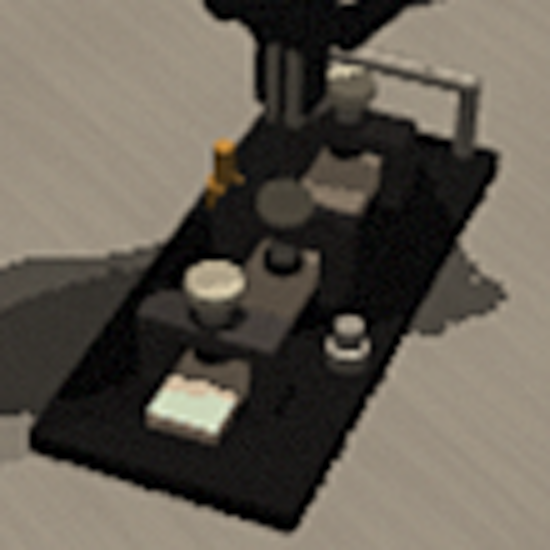

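The middle disc at crop (285,205) is visibly lower, and the jig hasn't shifted. 5.9 N at 55.3 mm matches the spring law for a foot fully down. The handle-end foot is next.

Run:
```python
from h import *
P=np.load("P.npy"); press(P[1])
```

```text
(False, [635.1, 65.0, 66.1], [-2.1, 0.3, 2.1])
(False, [635.1, 65.0, 61.9], [0.2, 0.7, 1.3])
(False, [635.1, 65.0, 58.9], [-0.1, -0.3, 2.4])
(False, [635.2, 65.0, 57.0], [-0.2, 0.5, 2.8])
(False, [635.2, 65.0, 55.3], [-2.7, 0.9, 5.5])
f0 [-0.58211335 -0.65551955 -0.00442455] hold [-1.58593778  0.58059811  5.71490558] [635.19796912  65.00503709  55.33007929]
t 15.0833
```

Run:
```python
from h import *
P=np.load("P.npy"); arm.move_l([*P[2][:2],.1]); press(P[2])
arm.move_l([*P[2][:2],.28],feed=.2)
arm.move_l([P[2][0]-.06,P[2][1]-.04,.28])
im=optics.read_camera("side"); b=cv2.resize(im[195:305,270:380,::-1],(0,0),fx=4,fy=4,interpolation=2)
t=optics.read_camera("top"); cv2.imwrite("pics/top1.png",t[:,:,::-1])
w=cv2.resize(optics.read_camera("wrist")[:,:,::-1],(346,260))
c=np.zeros((440,790,3),np.uint8); c[:,:440]=b; c[:260,442:788]=w; cv2.imwrite("pics/s2.png",c); print(telemetry.get_time_s())
```

```text
(False, [507.8, -12.7, 66.1], [-0.7, 0.7, 1.1])
(False, [507.8, -12.7, 61.9], [-0.9, 0.3, 2.1])
(False, [507.8, -12.7, 58.9], [0.5, -0.1, 1.7])
(False, [507.8, -12.7, 57.0], [-0.8, 0.1, 2.5])
(False, [507.9, -12.7, 55.1], [-1.0, -0.4, 6.3])
f0 [ 0.26982786 -0.10137383  0.15764192] hold [-1.08767337 -0.00947235  5.73533419] [507.86440426 -12.700839    55.19224267]
t 21.0917
22.925
```

View pics/s2.png

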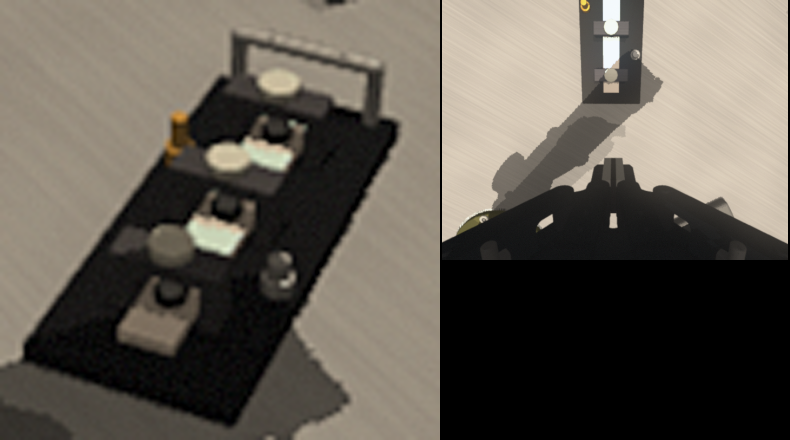

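All three discs now sit low on their bridges: handle (280,82), middle (230,157), plain (170,245). The pads are on the strip, the pin and nut are standing, and the jig outline is unchanged. The arm is clear, so I'm handing in.

```bash
python3 -c "
from station import *
job.hand_in(); print(telemetry.get_time_s())"
```

```text
the job is handed in; nothing more can be done
the job is handed in; nothing more can be done
```

I pressed all three feet down with the closed fingertip, middle first, then handle end, then plain end. I then raised the arm clear and handed in at about 23 s of the 42 s allowed.

- **Force and depth:** each press ended with the disc 55.2–55.3 mm above the table under 5.7–5.9 N. That matches the cushion spring for a foot fully down, and every force reading stayed well under the 20 N limit.
- **Final pictures:** all three discs sit low on their bridges. The jig, spare pin and thumb nut appear undisturbed. I judged the jig's position by eye from the side picture. I saved a last top view but did not inspect it, so the bottle, beaker, meter and weight were not rechecked.
- **Disagreements:** the top and wrist cameras differed by 2–2.5 mm on the disc positions, so I used their average. No check failed, but the hand-in reports no verdict.

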